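Roll the steel ring up the bench gutter to its stop

TASK

With a fingertip, gently push the black steel ring up the sloping aluminium gutter, over the crest at the top and into the short dip behind it, so that it rests against the red stop and does not roll back. Only push it: do not pinch it, bat it or lift it out of the gutter, and keep it from running away down the slope. Leave the bearing clamp, the toothed pulley and the black cap screw beside the gutter where they are.

Things in the scene. Friction and masses are not known exactly. Their poses are not given: they have to be found in the camera images.
- ring_center (a point): Centre of the black steel ring: 63 mm across, 21.5 mm thick, about 0.16 kg. It stands on its rim in the channel, axle line level across it, and starts at rest against the low lip, its centre at x = 26, z = 31.5 mm in the frame of channel. Let go anywhere below the crest, it rolls back down to the lip.
- ring: The same ring; origin in the middle of one flat face, own z axis along its axle line (level while it stands on its rim).
- channel: Aluminium gutter, fixed, climbing at 9 degrees. Origin: middle of its floor at the inner face of the lip at its foot; x points UP the slope along the floor, z square to the floor, y level. Floor z = 0, 26 mm wide inside; side walls 3 mm thick, 18 mm high; lip 3 mm thick, 14 mm high. A fingertip passes above walls and lip and meets the ring at middle height (31 mm) from downhill.
- crest (a point): The crest: middle of the channel floor 210 mm up the run. There floor and walls bend 17 degrees downward, so the dip beyond falls 8 degrees away for 57 mm to the red stop, which is square to the dip's floor and 44 mm high. With its centre some 15 mm past the crest (along x of channel) the ring rolls to the stop by itself and stays.
- seat (a point): Where the ring's centre lies when the ring rests in the dip against the red stop: 243 mm along x and 23 mm along z of channel (25 mm beyond the crest along the dip's floor, 31.5 mm above it).
- gutter: Steel base plate 330 x 70 x 8 mm that carries the channel, fixed to the bench; origin at the centre of its underside on the bench, x along the gutter towards its high end (level), z up. The channel's origin lies at x = -145, z = 26 mm of this frame; the high end's red stop reaches about 100 mm above the bench.
- clamp: Grey split bearing clamp block, 46 x 56 x 55 mm high, loose on the bench beside the gutter; origin at the centre of its underside. Bystander.
- pulley: Black toothed belt pulley lying flat, 66 mm across, 26 mm high, loose on the bench beside the gutter; origin at the centre of its underside. Bystander.
- screw: Black socket cap screw lying down, 16 mm thick, 52 mm long (along its y axis), loose on the bench on the far side of the gutter; origin at the centre of its underside. Bystander.

How it is judged:
On the way, in this order (a step that is already met when the one before it is completed fails the run):
1. the ring is on its way up the run, in the channel, with the fingers against it (x of ring_center in the frame of channel between 0.09 and 0.2 m and contact force between any of the fingers, the arm and ring above 0.1 N), for 0.04 s.
2. the ring stands in the dip against the red stop (distance between ring_center and seat below 0.008 m and angle between ring's own z axis and vertical between 1.35 and 1.79 rad and linear speed of ring below 0.02 m/s and angular speed of ring below 0.4 rad/s), for 0.2 s.
At the end, for the whole second after the job is handed in: The ring's centre is within 8 mm of its seat in the dip against the red stop, the ring stands on its rim (axle within 12 degrees of level) and is at rest (all of step 2); the robot touches nothing.
It fails at once if the ring is lifted out of the channel (more than 10 mm off the floor) or leaves it sideways (z of ring_center in the frame of channel above 0.0415 m or y of ring_center in the frame of channel above 0.012 m or y of ring_center in the frame of channel below -0.012 m).
It fails at once if the ring is batted or runs away (faster than 0.4 m/s) (linear speed of ring above 0.4 m/s).
It fails at once if the ring is pinched or pushed hard (fingers press it with more than 25 N) (contact force between the fingers and ring above 25 N).
It fails at once if the clamp, the pulley or the screw is moved more than 12 mm (distance of any of clamp, pulley, screw from where it was at the start of the episode above 0.012 m).
It also fails if it takes over 43 s, if anything falls off the work surface, if the arm or the gripper's body presses on something with over 40 N, if the wrist force passes 120 N, or if a joint passes its speed limit or range.

ROBOT

A 6-joint arm with a two-finger parallel gripper is mounted at the origin on the work surface; the furniture and walls round the work are solid. World frame = base frame: x ahead of the robot, y to its left, z up, the work surface at z = 0. Lengths are in m, angles in rad, forces in N, time in s.
With the tool pointing down it reaches from about 0.425 to 0.95 m from the base axis. Payload 3.5 kg.
Tool frame: the origin (TCP) lies midway between the tips of the shut fingers; the grasp point (between the pads) lies 19 mm behind it; y points along the fingers, x is the direction in which the jaws open and shut, and the axes are right-handed (so a half turn about y gives the same grasp; the last joint's range is limited). The gripper opens to 85 mm and grips with 20 to 120 N. Pads are 22 mm wide; open, the fingers measure 114 mm over their backs; the gripper's body (76 mm by 85 mm) begins 54 mm behind the grasp point. The pads swing forward as they close: fully open they stand 13 mm farther back than shut.
Start: joints at [-1.317, 0.286, 1.577, -0, 1.279, -0.15], TCP at [0.265, -0.621, 0.197] pointing down, gripper open.
Joint ranges: [-2.77, 2.77], [-0.9, 2.22], [0.21, 2.48], [-1.53, 4.67], [0.24, 2.81], [-2.84, 2.84]. Speed limits (rad/s): [2.79, 2.79, 3.14, 3.14, 3.14, 3.14].

INTERFACE

Orientations are given as a unit quaternion [x, y, z, w].
In Python, from plant import ctrl, viewer gives the robot as it stands.
- The arm moves only by the tool step_arm, never from a script. Its argument "rows" is a list of rows, each a list of 3 entries, a list of its own where there are three numbers: the turn, a rotation vector about the tool's x, y, z in degrees, then the shift along the tool's x, y, z in mm, then the closure, from 0 (fully open) to 1 (shut). A call has 1 to 10 rows; each row is the pose to reach, as a shift and turn from the pose commanded when the call began, along the tool's axes at that moment; what a row does not reach only later rows make up. A row lasts 1/12 s, in which the tool goes at most 41.7 mm and 7.16 degrees, less where a joint would pass 70% of its speed; a pose out of reach is approached as far as the arm can. A call with a gripper value outside its range is refused whole. The fingers move at their own pace and stop on an object; "newtons" is the grip in N (left out, the last holds). Time passes only in rows, so rows that repeat a pose let the fingers close. It gives the time, the measured TCP pose, the force and the opening at its end, in the units of the state.
- ctrl.get_state(): the state, without advancing time (a new reading comes with each control period).
- viewer.read_camera(name): name is "side" or "top" or "wrist"; returns (picture, depth): 480x640x3 uint8, red, green, blue; 480x640 float32, m along the optical axis (not along the pixel's ray), 0 where there is no reading.
- viewer.calibration(name): a dict with "K" (3x3 intrinsics, pixels), "R" (3x3) and "t" (3): a world point X has camera coordinates R X + t. Camera axes: x right, y down, z forward; pixel columns grow to the right and rows downward; lengths in m; the calibration is good to about 2 mm. The wrist camera is an equidistant fisheye: a pixel r from the principal point sees the ray r / f radians off the axis. A picture is of the moment at which its call begins: read the wrist's pose just before it. calibration takes no time and is no camera call; for the wrist camera it gives the pose at the moment of the call.
- ctrl.sign_off(): hands the job in, once; it reports no verdict.
The state is a dict: "time": time; "qpos": joint angles; "dq": joint speeds; "joint_efforts": joint torques, N m; "eef_pos": TCP position; "tcp_rot": TCP orientation; "contact_force": force on the tool from outside, world axes, zero at the start; "wrist_torque": the same for the moment, N m; "opening": opening from 0.0 (shut) to 1.0 (fully open).
Only numpy, scipy, OpenCV 4.12 (cv2) and the standard library are available. Lean on these libraries where they do the work, as an engineer would, in place of code of your own. Each camera call takes 0.05 s, during which the arm holds its last target.

## Working session

There is one attempt and no reset: what is moved stays moved. The work goes in short steps, Python scripts to look and compute and a tool call to move; the robot and the scene stay as the last step left them, time stands still between calls to the robot, and variables do not carry over. Pictures are saved under pics/ and viewed, and the job is handed in when it is done.

Besides the shell and the picture viewer there is one more tool, called by a JSON object that holds its "fn" and its "kwargs". step_arm: Moves the arm, as the interface text tells. Its arguments: {"type":"object","properties":{"rows":{"type":"array"},"newtons":{"type":"number"}},"required":["rows"]}

```bash
mkdir -p pics; ls
python3 - <<'E'
from plant import ctrl, viewer
import cv2, numpy as np
print(ctrl.get_state())
for n in("side","top"):
    p,d=viewer.read_camera(n); cv2.imwrite(f"pics/{n}0.png",p[:,:,::-1]); np.savez(f"pics/{n}0.npz",p=p,d=d)
    print(n,viewer.calibration(n))
E
```

```text
pics
{'time': 0.0, 'qpos': array([-1.31701243e+00,  2.87193011e-01,  1.57821553e+00, -8.34121852e-06,
        1.27858425e+00, -1.49989728e-01]), 'dq': array([ 0.00070249, -0.00041767, -0.00051684,  0.00310737,  0.00160345,
        0.0012383 ]), 'joint_efforts': array([-1.59796687e-04, -4.05984449e+01, -2.92623067e+01, -1.77728843e-04,
        5.91257049e-03,  2.75559309e-07]), 'eef_pos': array([ 0.26504207, -0.61996985,  0.19530818]), 'tcp_rot': array([-0.58953812,  0.39021715, -0.38895267,  0.59067013]), 'contact_force': array([ 0.40464829,  1.02770025, -0.22670836]), 'wrist_torque': array([ 0.0610825 , -0.01393071,  0.00133089]), 'opening': 0.999262479534769}
side {'K': array([[496.23113545,   0.        , 315.54707433],
       [  0.        , 496.23113545, 238.89985714],
       [  0.        ,   0.        ,   1.        ]]), 'R': array([[-0.89484861, -0.44608672, -0.01589358],
       [-0.15590882,  0.34571985, -0.92529467],
       [ 0.41825639, -0.8255207 , -0.37891578]]), 't': array([0.39875847, 0.17786625, 0.59886447])}
top {'K': array([[624.93587483,   0.        , 310.78089343],
       [  0.        , 624.93587483, 234.07701617],
       [  0.        ,   0.        ,   1.        ]]), 'R': array([[ 2.41372070e-03, -9.99854413e-01, -1.68916121e-02],
       [-9.93631244e-01, -4.95079228e-04, -1.12679663e-01],
       [ 1.12654895e-01,  1.70560108e-02, -9.93487779e-01]]), 't': array([-0.08492699,  0.50005712,  1.08517516])}
```

View pics/side0.png

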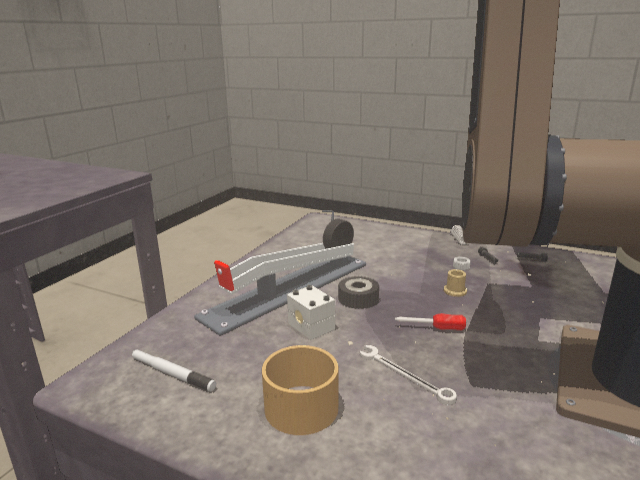

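View pics/top0.png

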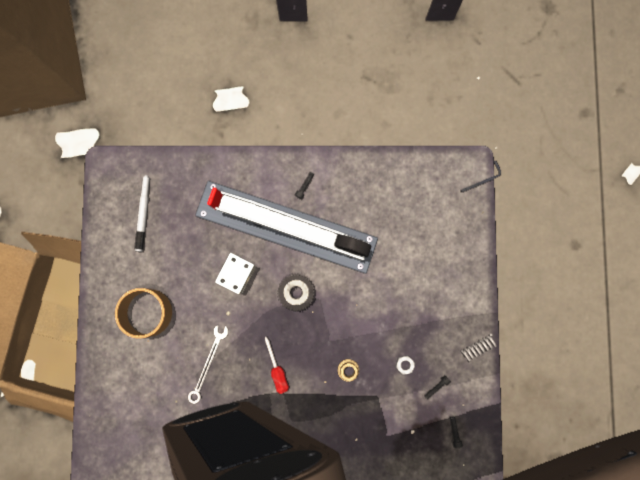

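The top view shows the gutter's red stop near (214,197) and the ring at its low end near (352,244). The clamp is at (236,273), the pulley at (297,292) and the screw at (305,185). The side view agrees. Next I'll measure the plate.

```bash
cat > h.py <<'E'
import numpy as np, cv2
from scipy.spatial.transform import Rotation as Ro
from plant import ctrl, viewer
def ray(cal,u,v):
    K,R,t=map(np.array,(cal["K"],cal["R"],cal["t"]))
    return -R.T@t, R.T@np.linalg.inv(K)@np.array([u,v,1.])
def onz(cal,u,v,z):
    o,d=ray(cal,u,v); return o+d*(z-o[2])/d[2]
def proj(cal,X):
    c=cal["R"]@np.array(X)+cal["t"]; q=cal["K"]@c; return q[:2]/q[2]
E
python3 - <<'E'
from h import *
s=ctrl.get_state(); print(Ro.from_quat(s['tcp_rot']).as_matrix().round(3))
f=np.load("pics/top0.npz"); p=f['p'];d=f['d']; cal=viewer.calibration("top")
cv2.imwrite("pics/crop.png",cv2.resize(p[170:290,190:390,::-1],None,fx=4,fy=4,interpolation=cv2.INTER_CUBIC))
red=((p[...,0]>120)&(p[...,1]<60)&(p[...,2]<60)); red[300:]=0; n=np.argwhere(red); print("red px",n.mean(0)[::-1],len(n))
m=np.zeros(p.shape[:2],bool);
b=(p[...,2].astype(int)-p[...,0]); 
for uv in [(205,205),(370,262),(214,215),(240,235),(250,160),(380,300),(290,230),(340,245)]: print(uv,p[uv[1],uv[0]],d[uv[1],uv[0]])
E
```

```text
[[ 0.393 -0.001  0.92 ]
 [-0.92   0.002  0.393]
 [-0.002 -1.     0.   ]]
red px [214.80833333 198.81666667] 120
(205, 205) [144 145 152] 1.1380786
(370, 262) [116 108 105] 1.1299888
(214, 215) [148 149 156] 1.14428
(240, 235) [143 129 123] 1.1432217
(250, 160) [153 138 130] 1.1592952
(380, 300) [147 134 127] 1.1227156
(290, 230) [255 254 254] 1.0939767
(340, 245) [51 47 43] 1.0501671
```

View pics/crop.png

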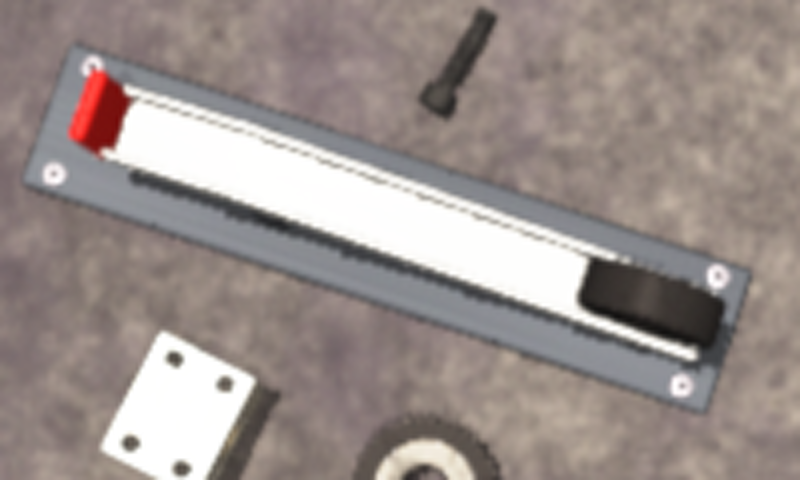

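The enlarged plate (crop corners near (78,43), (25,183), (706,411), (751,270)) is bluer than the bench, so a mask should give its rectangle.

```bash
cat >> h.py <<'E'
def gutter(p,cal):
    P=p.astype(int); m=((P[...,2]>P[...,0]+3)&(P.max(2)<185)).astype(np.uint8); 
    w=np.zeros_like(m); w[170:285,185:390]=m[170:285,185:390]
    w=cv2.morphologyEx(w,cv2.MORPH_CLOSE,np.ones((25,25)))
    c=max(cv2.findContours(w,0,1)[0],key=cv2.contourArea)
    return cv2.boxPoints(cv2.minAreaRect(c))
E
python3 - <<'E'
from h import *
f=np.load("pics/top0.npz"); p=f['p'];d=f['d']; cal=viewer.calibration("top")
man=np.array([(78,43),(25,183),(706,411),(751,270)])/4.+[190,170]-.375
scr=(np.array([(92,67),(53,175),(681,386),(717,276)])/4.+[190,170]-.375)
for name,b in (("mask",gutter(p,cal)),("man",man),("scr",scr)):
    c=np.array([onz(cal,*q,.008) for q in b]); print(name,b.round(1).tolist(),c.round(4).tolist())
    print([np.linalg.norm(c[i]-c[(i+1)%4]).round(4) for i in range(4)],c.mean(0))
    # axis to high end (+y side)
    e=sorted(c,key=lambda r:r[1]); a=(e[2]+e[3]-e[0]-e[1]); print("yaw",np.degrees(np.arctan2(a[1],a[0])))
print("red top",onz(cal,214.8,198.8,.09))
# ring mask
g=p.max(2)<75; w=np.zeros_like(g); w[228:262,325:378]=g[228:262,325:378]
n,l,st,ce=cv2.connectedComponentsWithStats(w.astype(np.uint8)); i=1+st[1:,4].argmax(); print(st[i],ce[i]); 
c=max(cv2.findContours((l==i).astype(np.uint8),0,1)[0],key=cv2.contourArea);r=cv2.minAreaRect(c);print(r,onz(cal,*r[0],.075))
E
```

```text
mask [[195.3000030517578, 215.1999969482422], [207.0, 180.39999389648438], [377.20001220703125, 237.6999969482422], [365.5, 272.6000061035156]] [[0.537, 0.1269, 0.008], [0.6015, 0.1068, 0.008], [0.4958, -0.204, 0.008], [0.4329, -0.1823, 0.008]]
[np.float64(0.0676), np.float64(0.3283), np.float64(0.0665), np.float64(0.3263)] [ 0.51679647 -0.03812864  0.008     ]
yaw 71.29912846617678
man [[209.1, 180.4], [195.9, 215.4], [366.1, 272.4], [377.4, 237.1]] [[0.6015, 0.1029, 0.008], [0.5366, 0.1258, 0.008], [0.4332, -0.1835, 0.008], [0.4969, -0.2043, 0.008]]
[np.float64(0.0688), np.float64(0.3262), np.float64(0.067), np.float64(0.3245)] [ 0.51705035 -0.03974849  0.008     ]
yaw 71.35743260537024
scr [[212.6, 186.4], [202.9, 213.4], [359.9, 266.1], [368.9, 238.6]] [[0.5903, 0.0963, 0.008], [0.5403, 0.1131, 0.008], [0.4444, -0.1723, 0.008], [0.4942, -0.1889, 0.008]]
[np.float64(0.0527), np.float64(0.3011), np.float64(0.0524), np.float64(0.3009)] [ 0.51729703 -0.03796897  0.008     ]
yaw 71.40231768679372
red top [0.55320317 0.07760841 0.09      ]
[335 235  37  26 470] [354.0106383  246.42340426]
((354.15850830078125, 246.07318115234375), (38.762882232666016, 16.203582763671875), 24.775144577026367) [ 0.47433134 -0.15874465  0.075     ]
```

```bash
cat >> h.py <<'E'
G=np.array([.517,-.0385]); YAW=np.radians(71.35); U=np.array([np.cos(YAW),np.sin(YAW)]); N=np.array([-U[1],U[0]])
c9,s9=np.cos(np.radians(9)),np.sin(np.radians(9))
def chan(x,y,z):
    h=G+U*(-.145+x*c9-z*s9)+N*y; return np.array([*h,.026+x*s9+z*c9])
def plan(s,z,t=0):
    "shift in tool mm to reach along-gutter s, height z, lateral t; and yaw fix"
    st=ctrl.get_state(); R=Ro.from_quat(st['tcp_rot']).as_matrix()
    g=np.array([*(G+U*s+N*t),z]); 
    D=Ro.from_matrix(R.T@np.column_stack([[*-N,0],[0,0,-1],[*U,0]]))
    e=st['eef_pos']; r=e[:2]-G
    print("t",st['time'],"now s,lat,z",(r@U).round(4),(r@N).round(4),e[2].round(4),"shift mm",(R.T@(g-e)*1000).round(1),"turn",np.degrees(D.as_rotvec()).round(2),"F",st['contact_force'].round(2),"op",round(st['opening'],3))
E
python3 - <<'E'
from h import *
plan(-.195,.14)
for n in("top","side"):
    cal=viewer.calibration(n); print(n,proj(cal,chan(.026,0,.0315)),proj(cal,chan(.243,0,.023)))
f=np.load("pics/side0.npz")['p']
g=(f.max(2)<80); w=np.zeros_like(g); w[210:255,315:362]=g[210:255,315:362]
n,l,st,ce=cv2.connectedComponentsWithStats(w.astype(np.uint8)); i=1+st[1:,4].argmax(); print(st[i],ce[i])
E
```

```text
t 0.1 now s,lat,z -0.6316 0.0527 0.1955 shift mm [-290.3   56.2  330.2] turn [ -0.07 -48.21  -0.11] F [-0.21  0.01 -0.75] op 0.998
top [352.26466686 245.1249228 ] [232.36590597 203.16931877]
side [337.71356484 234.96930472] [241.33357909 258.02285767]
[323 222  30  26 491] [339.63543788 235.61099796]
```

The projected model matches the ring in both views to about 2 px, so I'll move now.

{"fn": "step_arm", "kwargs": {"rows": [[[0,-5,0],[-28,3,32],1],[[0,-10,0],[-56,6,64],1],[[0,-15,0],[-84,10,96],1],[[0,-20,0],[-112,15,127],1],[[0,-25,0],[-140,20,160],1],[[0,-30,0],[-168,25,191],1],[[0,-35,0],[-196,30,223],1],[[0,-40,0],[-224,36,255],1],[[0,-44,0],[-255,42,290],1],[[0,-48,0],[-280,50,318],1]], "newtons": 20}}

```text
time: 0.93
eef_pos: [0.4439, -0.2454, 0.1486]
tcp_rot: [0.698, -0.115, 0.115, -0.698]
contact_force: [0.4, -0.3, -1.3]
opening: -0.001
```

Run:
```python
from h import *
plan(-.195,.14)
```

```text
t 0.9333 now s,lat,z -0.2195 0.0031 0.1486 shift mm [ 3.1  8.6 24.5] turn [ 0.01 -0.03  0.04] F [ 0.41 -0.32 -1.34] op -0.001
```

{"fn": "step_arm", "kwargs": {"rows": [[[0,0,0],[2,7,15],1],[[0,0,0],[2,7,15],1],[[0,0,0],[2,7,15],1],[[0,0,0],[2,7,15],1]]}}

```text
time: 1.27
eef_pos: [0.45, -0.2346, 0.1418]
tcp_rot: [0.698, -0.116, 0.116, -0.697]
contact_force: [-0.3, -0.5, -0.9]
opening: 0.0
```

Run:
```python
from h import *
plan(-.195,.046)
p,_=viewer.read_camera("side"); cv2.imwrite("pics/side1.png",p[:,:,::-1])
p,_=viewer.read_camera("top"); cv2.imwrite("pics/top1.png",cv2.resize(p[150:310,180:460,::-1],None,fx=2.8,fy=2.8))
cal=viewer.calibration("top");print(proj(cal,ctrl.get_state()['eef_pos']))
```

```text
t 1.2667 now s,lat,z -0.2072 0.0008 0.1418 shift mm [ 0.7 95.8 12.3] turn [ 0.03 -0.24  0.01] F [-0.3  -0.54 -0.94] op 0.0
[404.75612571 257.43940692]
```

View pics/side1.png

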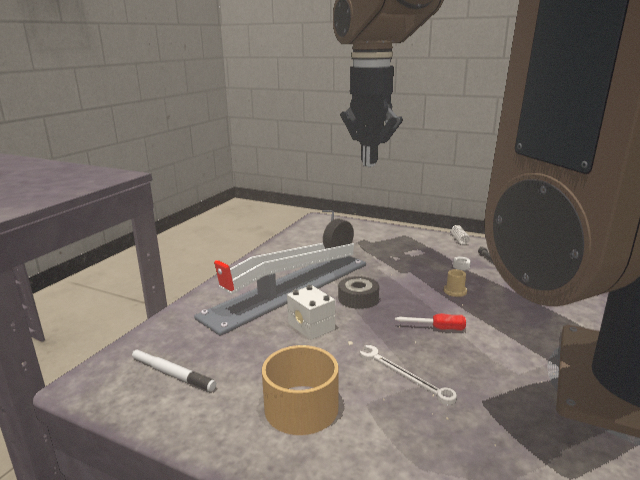

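View pics/top1.png

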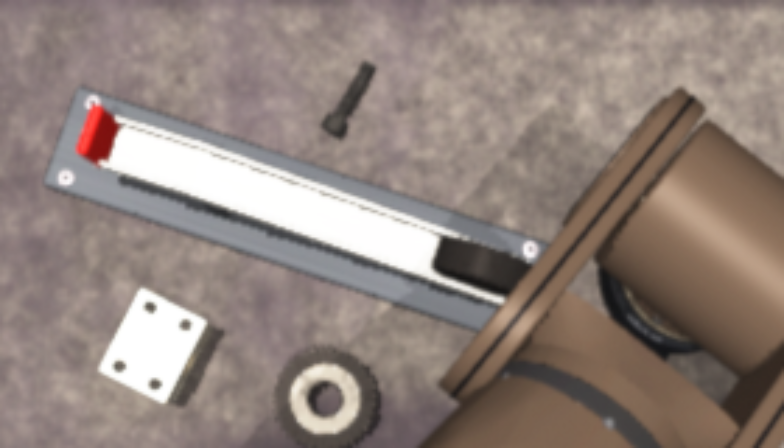

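The side view shows the shut fingertips at about (370,162), behind the low end, with the ring undisturbed at (338,235). Now I'll lower them.

{"fn": "step_arm", "kwargs": {"rows": [[[0,0,0],[0.5,16,1],1],[[0,0,0],[0.5,32,2],1],[[0,0,0],[0.5,48,3],1],[[0,0,0],[0.5,64,4],1],[[0,0,0],[0.5,78,5],1],[[0,0,0],[0.5,88,6],1],[[0,0,0],[0.5,94,6],1],[[0,0,0],[0.5,94,6],1],[[0,0,0],[0.5,94,6],1]]}}

```text
time: 2.12
eef_pos: [0.4526, -0.2289, 0.048]
tcp_rot: [0.698, -0.116, 0.116, -0.697]
contact_force: [-0.6, 0.2, 0.0]
opening: 0.001
```

Run:
```python
from h import *
plan(-.1667,.049)
p,_=viewer.read_camera("side"); cv2.imwrite("pics/side2.png",cv2.resize(p[140:330,180:430,::-1],None,fx=3,fy=3))
```

```text
t 2.1167 now s,lat,z -0.201 0.0001 0.048 shift mm [-0.1 -1.  34.3] turn [ 0.01 -0.26  0.02] F [-0.55  0.25  0.02] op 0.001
```

View pics/side2.png

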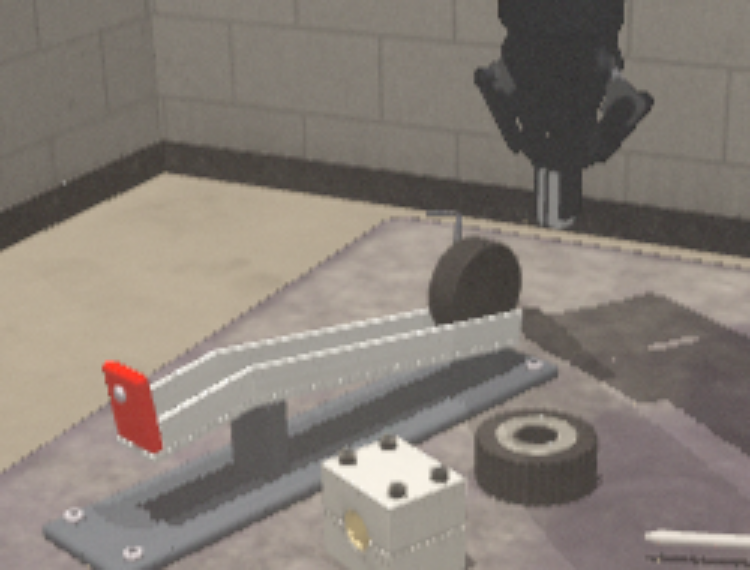

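Run:
```python
from h import *
cal=viewer.calibration("side")
print((proj(cal,ctrl.get_state()['eef_pos'])-[180,140])*3)
```

```text
[553.78670929 270.57056235]
```

Run:
```python
from h import *
cal=viewer.calibration("side")
print(proj(cal,[.45,-.2346,.1418]))
plan(-.1667,.049)
p,d=viewer.read_camera("side"); 
print(proj(cal,ctrl.get_state()['eef_pos']))
im=cv2.resize(p[150:260,310:420,::-1],None,fx=5,fy=5,interpolation=0); im=np.clip(im*2.0,0,255).astype(np.uint8); cv2.imwrite("pics/side3.png",im)
K,R,t=cal['K'],cal['R'],cal['t']
for v in range(190,236,3):
    for u in (365,):
        z=d[v,u]; o,r=ray(cal,u,v); print(u,v,(o+r*z).round(3),z.round(3))
```

```text
[368.26055124 182.90470113]
t 2.1667 now s,lat,z -0.201 -0.0003 0.0485 shift mm [-0.5 -0.5 34.3] turn [ 0.03 -0.24  0.08] F [ 1.25 -0.44  0.29] op -0.0
[364.50604717 230.05880454]
365 190 [ 0.448 -0.214  0.134] 0.912
365 193 [ 0.448 -0.214  0.128] 0.914
365 196 [ 0.448 -0.214  0.122] 0.917
365 199 [ 0.45  -0.219  0.115] 0.924
365 202 [ 0.449 -0.216  0.11 ] 0.924
365 205 [ 0.45  -0.22   0.103] 0.929
365 208 [ 0.449 -0.218  0.098] 0.93
365 211 [ 0.449 -0.218  0.092] 0.931
365 214 [ 0.449 -0.218  0.086] 0.934
365 217 [ 1.386 -2.687 -0.867] 3.725
365 220 [ 0.52  -0.406  0.   ] 1.151
365 223 [ 0.514 -0.39  -0.001] 1.136
365 226 [ 0.506 -0.371 -0.   ] 1.116
365 229 [ 0.5   -0.356 -0.002] 1.103
365 232 [ 0.494 -0.339 -0.001] 1.086
365 235 [ 0.486 -0.318  0.   ] 1.065
```

View pics/side3.png

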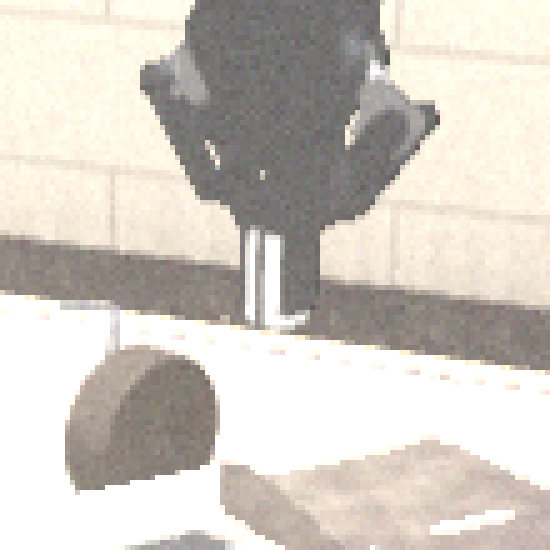

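By the side camera's depth, the visible fingertips end at z≈0.083, but the reported TCP is 0.0485. The same depth puts the bench at 0, so the camera looks right. I'll check in the other cameras before trusting either number.

Run:
```python
from h import *
cw=viewer.calibration("wrist"); s=ctrl.get_state()
p,d=viewer.read_camera("wrist"); cv2.imwrite("pics/w0.png",p[:,:,::-1]); np.savez("pics/w0.npz",p=p,d=d)
print(cw, "cam pos",-cw['R'].T@cw['t'], s['eef_pos'])
def wp(X):
    c=cw['R']@np.array(X)+cw['t']; th=np.arctan2(np.hypot(c[0],c[1]),c[2]); a=np.arctan2(c[1],c[0]); f=cw['K'][0,0]
    return np.array([cw['K'][0,2]+f*th*np.cos(a),cw['K'][1,2]+f*th*np.sin(a)]).round(1),c.round(3)
e=s['eef_pos']
print("tcp",wp(e)); print("tcp+34",wp(e+[0,0,.034])); print("ring",wp(chan(.026,0,.0315))); print("seat",wp(chan(.243,0,.023)))
# side depth check of scene heights: clamp top
p,d=viewer.read_camera("side");cal=viewer.calibration("side")
for u,v in((311,297),(338,235),(341,228),(359,283)): 
    o,r=ray(cal,u,v);print(u,v,(o+r*d[v,u]).round(3))
```

```text
{'K': array([[371.64829954,   0.        , 324.06111908],
       [  0.        , 371.64829954, 244.18139472],
       [  0.        ,   0.        ,   1.        ]]), 'R': array([[ 0.94600988, -0.32412917,  0.00236608],
       [-0.31273559, -0.91078866,  0.26955605],
       [-0.08521598, -0.25574265, -0.96298179]]), 't': array([-0.5030318 , -0.06333978,  0.21598152])} cam pos [ 0.47446952 -0.16550075  0.2262501 ] [ 0.45320659 -0.22908193  0.0487372 ]
tcp (array([324.2, 277. ]), array([0.   , 0.017, 0.189]))
tcp+34 (array([324.4, 305.2]), array([0.   , 0.026, 0.156]))
ring (array([322.3, 121. ]), array([-0.001, -0.054,  0.156]))
seat (array([ 320.9, -235. ]), array([-0.002, -0.255,  0.074]))
311 297 [0.426 0.052 0.049]
338 235 [ 0.47  -0.141  0.068]
341 228 [ 0.468 -0.149  0.079]
359 283 [ 0.398 -0.065  0.023]
```

View pics/w0.png

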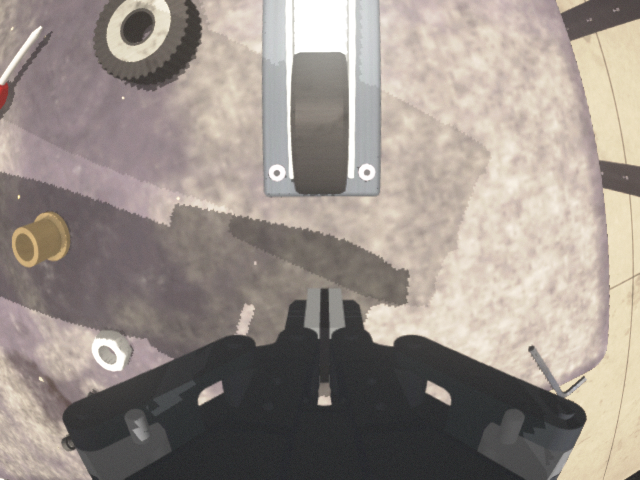

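Run:
```python
from h import *
cw=viewer.calibration("wrist"); s=ctrl.get_state(); e=s['eef_pos']
def wp(X):
    c=cw['R']@np.array(X)+cw['t']; th=np.arctan2(np.hypot(c[0],c[1]),c[2]); a=np.arctan2(c[1],c[0]); f=cw['K'][0,0]
    return np.array([cw['K'][0,2]+f*th*np.cos(a),cw['K'][1,2]+f*th*np.sin(a)]).round(1),c.round(3)
for h in(0,.01,.02,.034,.04,.05):print(h,[wp(e+np.r_[U*.011+N*k,h]) for k in(-.0145,.0145)])
d=np.load("pics/w0.npz")['d']; print(d[285:330:5,316].round(3),d[285:330:5,332].round(3))
```

```text
0 [(array([353. , 256.2]), array([0.015, 0.006, 0.186])), (array([295.2, 256.5]), array([-0.014,  0.006,  0.186]))]
0.01 [(array([354.6, 262.5]), array([0.015, 0.009, 0.176])), (array([293.7, 262.8]), array([-0.014,  0.009,  0.176]))]
0.02 [(array([356.4, 269.5]), array([0.015, 0.011, 0.167])), (array([292. , 269.9]), array([-0.014,  0.012,  0.167]))]
0.034 [(array([359.2, 280.8]), array([0.015, 0.015, 0.153])), (array([289.4, 281.2]), array([-0.014,  0.015,  0.153]))]
0.04 [(array([360.6, 286.2]), array([0.015, 0.017, 0.148])), (array([288.1, 286.6]), array([-0.014,  0.017,  0.148]))]
0.05 [(array([363.1, 296.2]), array([0.015, 0.02 , 0.138])), (array([285.8, 296.6]), array([-0.014,  0.02 ,  0.138]))]
[0.241 0.146 0.142 0.138 0.133 0.13  0.124 0.121 0.118] [0.241 0.147 0.141 0.137 0.133 0.129 0.125 0.121 0.12 ]
```

The wrist camera agrees: depth at the tips is 0.147, which puts them about 35–40 mm above the reported TCP. Lowering another 30 mm here is safe whichever is right, because this spot is over bare bench with nothing beside it. I'll do that and look again.

{"fn": "step_arm", "kwargs": {"rows": [[[0,0,0],[0,6,0],1],[[0,0,0],[0,12,0],1],[[0,0,0],[0,18,0],1],[[0,0,0],[0,24,0],1],[[0,0,0],[0,30,0],1],[[0,0,0],[0,30,0],1],[[0,0,0],[0,30,0],1]]}}

```text
time: 2.9
eef_pos: [0.4521, -0.2279, 0.0168]
tcp_rot: [-0.697, 0.116, -0.115, 0.698]
contact_force: [0.7, 1.2, 0.2]
opening: -0.0
```

```bash
cat >> h.py <<'E'
def tip():
    "finger tip from side depth: column above projected TCP"
    e=ctrl.get_state()['eef_pos']; cal=viewer.calibration("side"); p,d=viewer.read_camera("side")
    u0,_=proj(cal,e); out=[]
    for u in range(int(u0)-4,int(u0)+6):
        zs=[]
        for v in range(140,280):
            if d[v,u]>0:
                o,r=ray(cal,u,v); X=o+r*d[v,u]
                q=X-e
                if abs(q[:2]@N)<.022 and abs(q[:2]@U)<.022 and X[2]<e[2]+.1: zs.append(X)
        if zs: m=min(zs,key=lambda a:a[2]); out.append([u,*m.round(4)])
    return p,d,out
E
python3 - <<'E'
from h import *
plan(-.1667,.049)
p,d,o=tip()
for r in o: print(*r)
cv2.imwrite("pics/side4.png",cv2.resize(p[150:260,300:430,::-1],None,fx=5,fy=5))
E
```

```text
t 2.9 now s,lat,z -0.2002 0.0009 0.0168 shift mm [  0.8 -32.1  33.6] turn [-0.03 -0.21 -0.09] F [0.74 1.17 0.25] op -0.0
360 0.4598 -0.2245 -0.0013
361 0.4568 -0.2223 -0.0019
362 0.4509 -0.2129 -0.0013
363 0.447 -0.2081 -0.0028
364 0.4544 -0.2325 -0.0013
365 0.4532 -0.2348 -0.0021
366 0.4493 -0.2302 -0.0016
367 0.4494 -0.2358 -0.0018
368 0.4472 -0.2356 -0.0013
369 0.4471 -0.2409 -0.0013
```

View pics/side4.png

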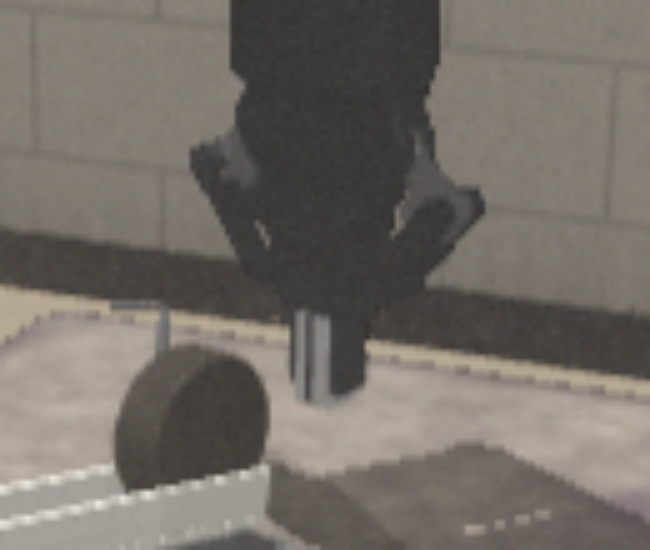

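The visible tip is now at about pixel (364,231), z≈0.05, which is the height I want. The ring is untouched. I'll advance to just short of it.

{"fn": "step_arm", "kwargs": {"rows": [[[0,0,0],[0,0,5],1],[[0,0,0],[0,0,10],1],[[0,0,0],[0,0,15],1],[[0,0,0],[0,0,20],1],[[0,0,0],[0,0,25],1],[[0,0,0],[0,0,28],1],[[0,0,0],[0,0,28],1],[[0,0,0],[0,0,28],1]]}}

```text
time: 3.62
eef_pos: [0.4617, -0.2015, 0.0177]
tcp_rot: [0.698, -0.116, 0.116, -0.698]
contact_force: [1.2, -0.2, 0.3]
opening: -0.001
```

```bash
sed -i 's/X\[2\]<e\[2\]+.1:/.02<X[2]<e[2]+.1 and X[1]<-.0:/' h.py
cat >> h.py <<'E'
def look(k):
    plan(.031,.048)
    p,d,o=tip(); o=np.array(o)
    if len(o): print("tip lowest",o[:,3].min(),np.median(o[:,3]))
    a=cv2.resize(p[190:310,190:390,::-1],None,fx=4,fy=4); cv2.imwrite(f"pics/s{k}.png",a)
    w,_=viewer.read_camera("wrist"); cv2.imwrite(f"pics/w{k}.png",w[:,:,::-1])
E
python3 -c "
from h import *
look(5)"
```

```text
t 3.6167 now s,lat,z -0.1722 0.0003 0.0177 shift mm [ -0.4 -30.3 203.2] turn [ 0.01 -0.18  0.01] F [ 1.17 -0.18  0.29] op -0.001
tip lowest 0.0468 0.05295
```

View pics/s5.png

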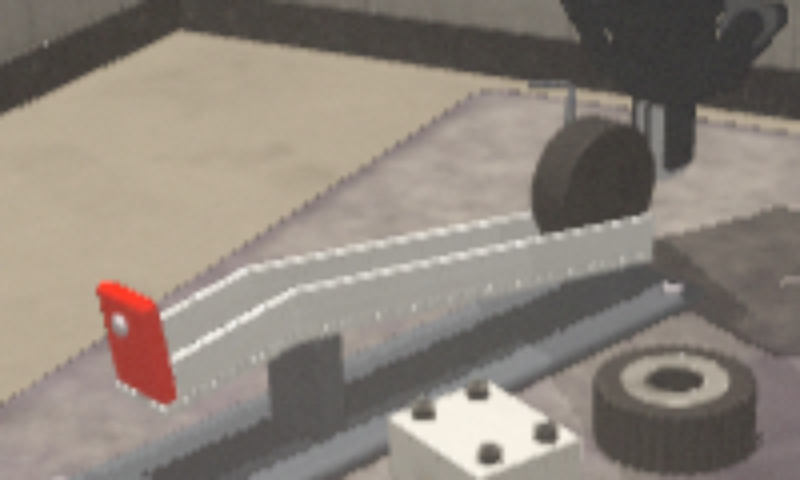

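View pics/w5.png

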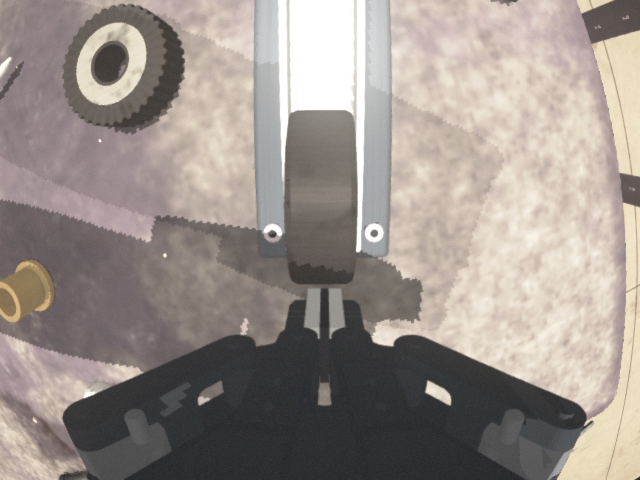

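The tip sits about 5 mm short of the ring's rim, centred on it (ring u 285–357, pads u 307–343). Its height is about 0.05, above the lip top at 0.04. I'll start pushing slowly.

{"fn": "step_arm", "kwargs": {"rows": [[[0,0,0],[0,0,2],1],[[0,0,0],[0,0,4],1],[[0,0,0],[0,-0.5,6],1],[[0,0,0],[0,-1,8.5],1],[[0,0,0],[0,-1.5,11],1],[[0,0,0],[0,-2,14],1],[[0,0,0],[0,-2.5,17],1],[[0,0,0],[0,-3,20],1]]}}

```text
time: 4.38
eef_pos: [0.4683, -0.1828, 0.0209]
tcp_rot: [0.698, -0.116, 0.116, -0.697]
contact_force: [-1.4, -0.2, 1.9]
opening: 0.003
```

```bash
python3 -c "
from h import *
look(6)"
```

```text
t 4.3833 now s,lat,z -0.1523 -0.0 0.0209 shift mm [ -0.7 -27.1 183.3] turn [ 0.02 -0.21  0.03] F [-1.36 -0.22  1.85] op 0.003
tip lowest 0.0218 0.02375
```

View pics/s6.png

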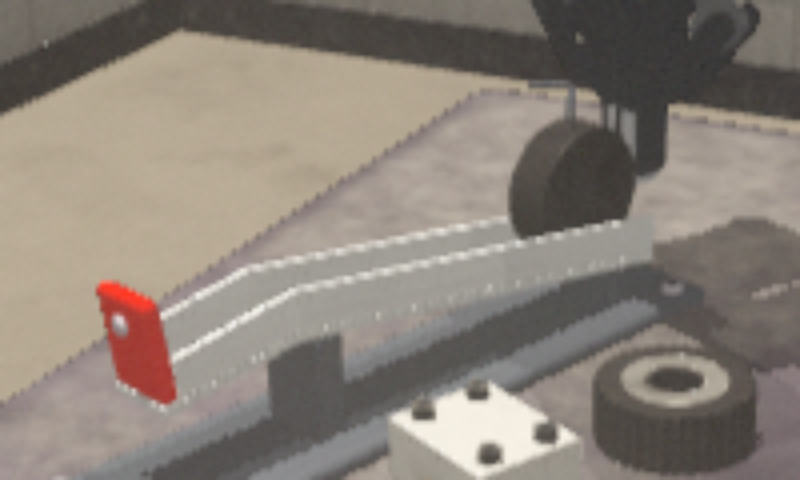

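View pics/w6.png

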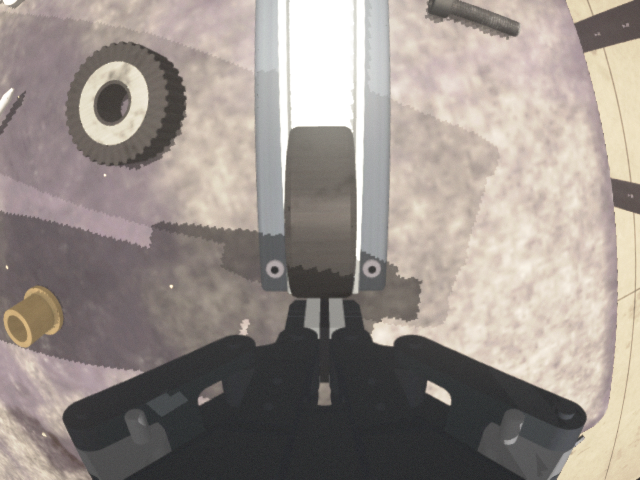

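The ring moved up about 5 px (crop u 592→572) and is touching the fingers. The tips passed over the lip without load, so the camera height was right. Carrying on up the slope.

{"fn": "step_arm", "kwargs": {"rows": [[[0,0,0],[0,-0.6,4],1],[[0,0,0],[0,-1.3,8],1],[[0,0,0],[0,-1.9,12],1],[[0,0,0],[0,-2.5,16],1],[[0,0,0],[0,-3.2,20],1],[[0,0,0],[0,-3.8,24],1],[[0,0,0],[0,-4.4,28],1],[[0,0,0],[0,-5,32],1],[[0,0,0],[0,-5.7,36],1],[[0,0,0],[0,-6.3,40],1]]}}

```text
time: 5.32
eef_pos: [0.4811, -0.1446, 0.027]
tcp_rot: [-0.698, 0.116, -0.116, 0.698]
contact_force: [-0.5, -1.4, 1.2]
opening: 0.002
```

```bash
python3 -c "
from h import *
look(7)"
```

```text
t 5.3167 now s,lat,z -0.112 0.0001 0.027 shift mm [ -0.4 -21.  143. ] turn [-0.   -0.21 -0.01] F [-0.49 -1.35  1.16] op 0.002
tip lowest 0.0207 0.03095
```

View pics/s7.png

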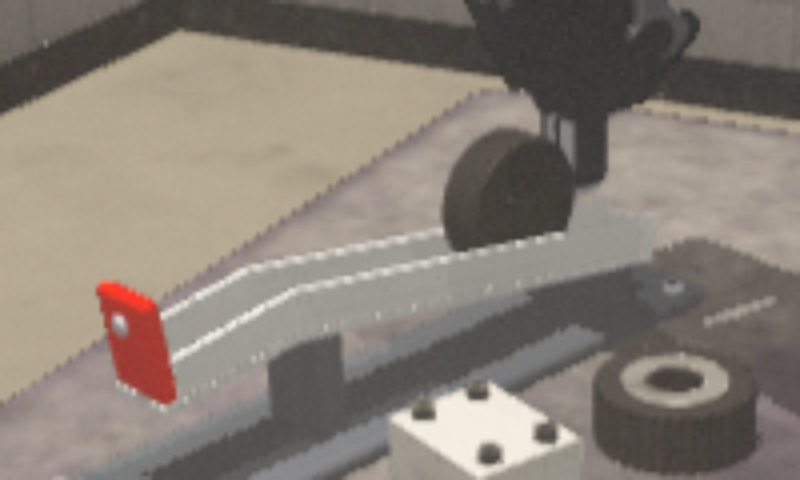

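View pics/w7.png

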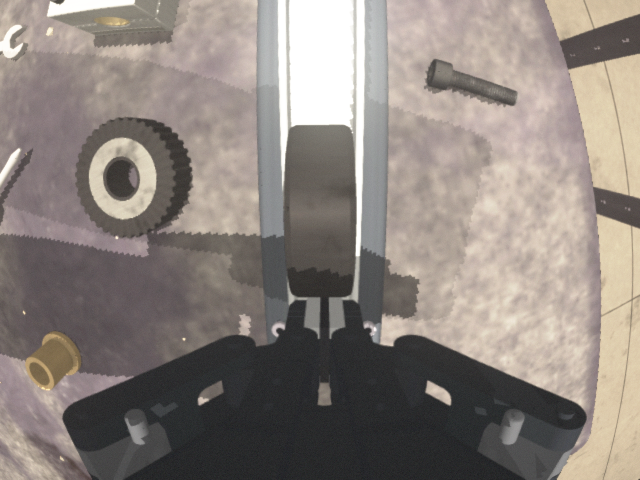

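The ring is upright and centred against the fingers, about 55 mm up. Continuing.

{"fn": "step_arm", "kwargs": {"rows": [[[0,0,0],[0,-0.6,4],1],[[0,0,0],[0,-1.3,8],1],[[0,0,0],[0,-1.9,12],1],[[0,0,0],[0,-2.5,16],1],[[0,0,0],[0,-3.2,20],1],[[0,0,0],[0,-3.8,24],1],[[0,0,0],[0,-4.4,28],1],[[0,0,0],[0,-5,32],1],[[0,0,0],[0,-5.7,36],1],[[0,0,0],[0,-6.3,40],1]]}}

```text
time: 6.25
eef_pos: [0.494, -0.1068, 0.0333]
tcp_rot: [-0.698, 0.116, -0.116, 0.698]
contact_force: [-0.9, -1.5, 0.8]
opening: 0.004
```

{"fn": "step_arm", "kwargs": {"rows": [[[0,0,0],[0,-0.6,4],1],[[0,0,0],[0,-1.3,8],1],[[0,0,0],[0,-1.9,12],1],[[0,0,0],[0,-2.5,16],1],[[0,0,0],[0,-3.2,20],1],[[0,0,0],[0,-3.8,24],1],[[0,0,0],[0,-4.4,28],1],[[0,0,0],[0,-5,32],1],[[0,0,0],[0,-5.7,36],1],[[0,0,0],[0,-6.3,40],1]]}}

```text
time: 7.08
eef_pos: [0.507, -0.069, 0.0396]
tcp_rot: [0.698, -0.116, 0.116, -0.698]
contact_force: [-0.5, -1.3, 0.7]
opening: 0.002
```

```bash
python3 -c "
from h import *
look(8)"
```

```text
t 7.0833 now s,lat,z -0.0321 -0.0002 0.0396 shift mm [-0.5 -8.4 63.1] turn [ 0.   -0.22 -0.  ] F [-0.53 -1.28  0.72] op 0.002
tip lowest 0.0397 0.04285
```

View pics/s8.png

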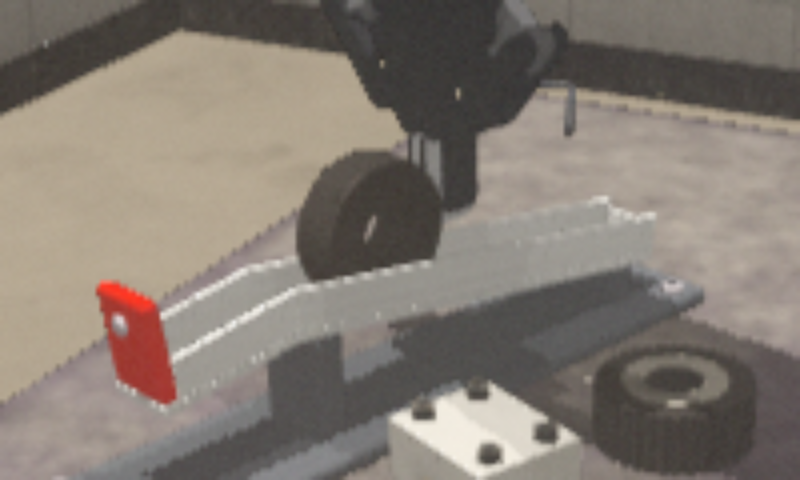

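View pics/w8.png

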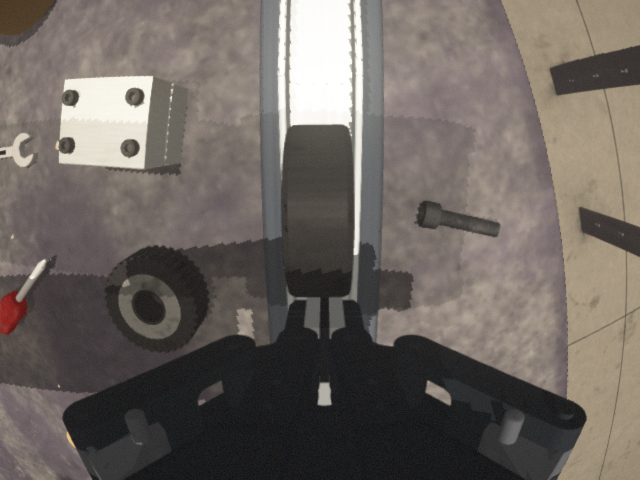

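The ring is at x≈0.16, upright and against the fingers. Next comes the last stretch to the crest, then a slower pass over it.

{"fn": "step_arm", "kwargs": {"rows": [[[0,0,0],[0,-0.6,4],1],[[0,0,0],[0,-1.3,8],1],[[0,0,0],[0,-1.9,12],1],[[0,0,0],[0,-2.5,16],1],[[0,0,0],[0,-3.2,20],1],[[0,0,0],[0,-3.8,24],1],[[0,0,0],[0,-4.4,28],1],[[0,0,0],[0,-5,32],1],[[0,0,0],[0,-5.5,35],1],[[0,0,0],[0,-6,38],1]]}}

```text
time: 8.02
eef_pos: [0.5192, -0.033, 0.0456]
tcp_rot: [0.698, -0.116, 0.116, -0.698]
contact_force: [-1.5, -2.9, 0.8]
opening: -0.001
```

{"fn": "step_arm", "kwargs": {"rows": [[[0,0,0],[0,-0.3,2],1],[[0,0,0],[0,-0.6,4],1],[[0,0,0],[0,-0.9,6],1],[[0,0,0],[0,-1.2,8],1],[[0,0,0],[0,-1.5,10],1],[[0,0,0],[0,-1.8,12],1],[[0,0,0],[0,-2,14],1],[[0,0,0],[0,-2.2,16],1]]}}

```text
time: 8.68
eef_pos: [0.5243, -0.0177, 0.0475]
tcp_rot: [-0.697, 0.116, -0.116, 0.698]
contact_force: [-0.1, -0.1, -0.3]
opening: 0.002
```

```bash
python3 -c "
from h import *
look(9)"
```

```text
t 8.6833 now s,lat,z 0.022 -0.0002 0.0475 shift mm [-0.2 -0.4  9. ] turn [-0.04 -0.23 -0.02] F [-0.05 -0.08 -0.26] op 0.002
tip lowest 0.0496 0.0543
```

View pics/s9.png

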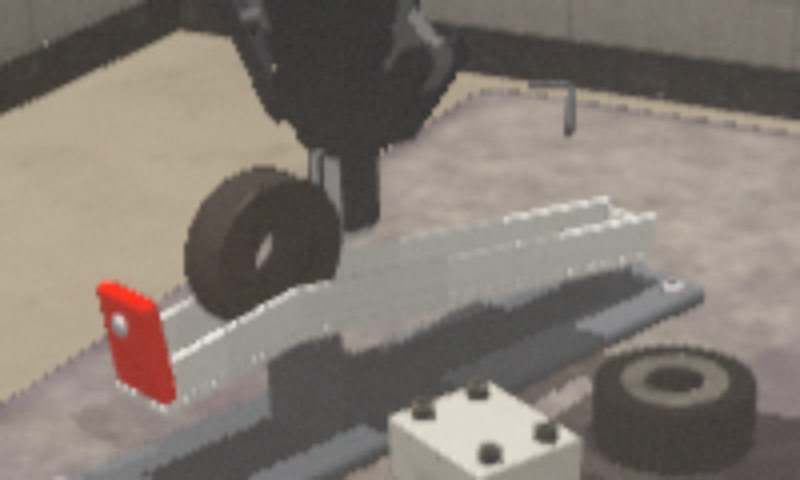

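View pics/w9.png

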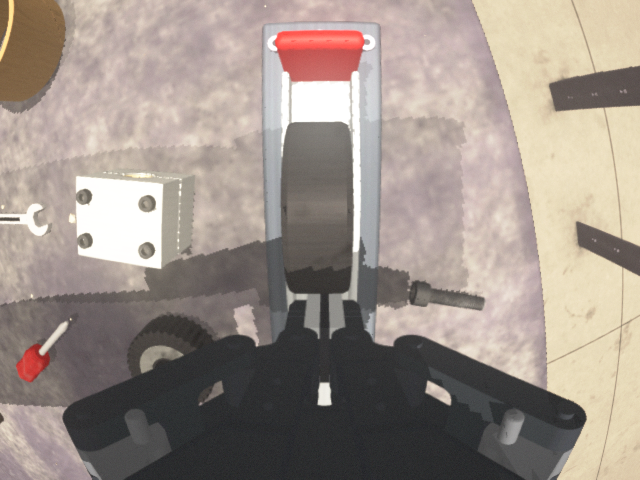

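The ring has reached the crest. I'll keep nudging slowly and level, and stop before the point where finger contact would press it against the stop (s≈0.049).

{"fn": "step_arm", "kwargs": {"rows": [[[0,0,0],[0,-0.2,2],1],[[0,0,0],[0,-0.4,4],1],[[0,0,0],[0,-0.4,6],1],[[0,0,0],[0,-0.4,8],1],[[0,0,0],[0,-0.4,10],1],[[0,0,0],[0,-0.4,12],1],[[0,0,0],[0,-0.4,13],1],[[0,0,0],[0,-0.4,13],1],[[0,0,0],[0,-0.4,13],1],[[0,0,0],[0,-0.4,13],1]]}}

```text
time: 9.62
eef_pos: [0.5285, -0.006, 0.0482]
tcp_rot: [0.698, -0.116, 0.116, -0.698]
contact_force: [0.1, -0.5, -0.7]
opening: -0.001
```

```bash
python3 -c "
from h import *
look(10)"
```

```text
t 9.6167 now s,lat,z 0.0345 -0.0005 0.0482 shift mm [-0.5  0.2 -3.5] turn [ 0.   -0.22  0.  ] F [ 0.07 -0.46 -0.72] op -0.001
tip lowest 0.0568 0.05905
```

View pics/s10.png

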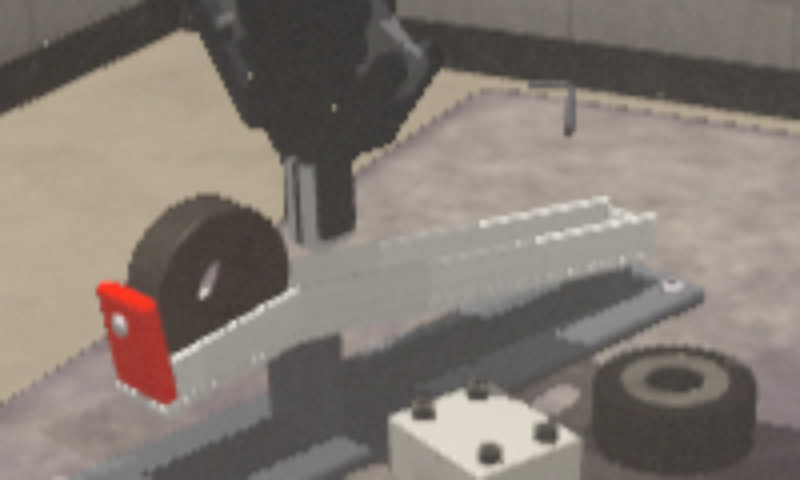

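View pics/w10.png

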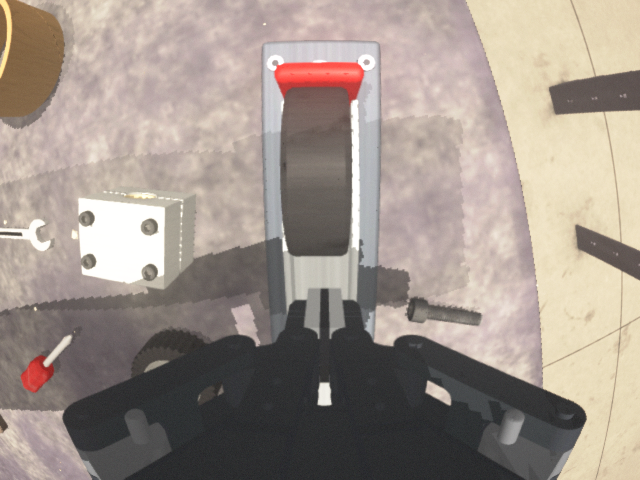

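The ring has rolled onto the red stop, with a clear gap between it and the fingers. I'll back off and lift.

{"fn": "step_arm", "kwargs": {"rows": [[[0,0,0],[0,-3,-5],1],[[0,0,0],[0,-10,-10],1],[[0,0,0],[0,-25,-15],1],[[0,0,0],[0,-45,-20],1],[[0,0,0],[0,-65,-25],1],[[0,0,0],[0,-85,-30],1],[[0,0,0],[0,-100,-30],1],[[0,0,0],[0,-100,-30],1],[[0,0,0],[0,-100,-30],1],[[0,0,0],[0,-100,-30],1]]}}

```text
time: 10.55
eef_pos: [0.5181, -0.0343, 0.1473]
tcp_rot: [-0.697, 0.116, -0.116, 0.698]
contact_force: [-0.4, -0.5, 0.5]
opening: 0.005
```

Run:
```python
from h import *
plan(0,.15)
f0=np.load("pics/side0.npz")['p'].astype(int)
cal=viewer.calibration("side"); 
for i in range(3):
    p,_=viewer.read_camera("side")
    w=np.zeros(p.shape[:2],np.uint8); w[230:280,210:268]=(p.max(2)<75)[230:280,210:268]
    n,l,st,ce=cv2.connectedComponentsWithStats(w); j=1+st[1:,4].argmax(); print(st[j],ce[j],"expect seat",proj(cal,chan(.243,0,.023)))
cv2.imwrite("pics/s11.png",cv2.resize(p[190:340,190:390,::-1],None,fx=4,fy=4))
for nm,b in(("clamp",(285,285,335,337)),("pulley",(337,275,381,308))):
    x0,y0,x1,y1=b; print(nm,"mean diff",np.abs(p.astype(int)-f0)[y0:y1,x0:x1].mean())
    r=cv2.matchTemplate(p,f0[y0:y1,x0:x1].astype(np.uint8),cv2.TM_CCOEFF_NORMED); q=cv2.minMaxLoc(r); print(q[1],q[3],(x0,y0))
```

```text
t 10.55 now s,lat,z 0.0043 0.0003 0.1473 shift mm [ 0.3 -2.7 -4.3] turn [ 0.01 -0.23 -0.07] F [-0.4  -0.46  0.53] op 0.005
[230 243  32  35 649] [245.18181818 258.45300462] expect seat [241.33357909 258.02285767]
[230 242  32  36 619] [245.52827141 258.35702746] expect seat [241.33357909 258.02285767]
[230 242  32  36 635] [245.52125984 258.29133858] expect seat [241.33357909 258.02285767]
clamp mean diff 11.079102564102564
0.9485476613044739 (285, 285) (285, 285)
pulley mean diff 22.171717171717173
0.881650984287262 (337, 275) (337, 275)
```

View pics/s11.png

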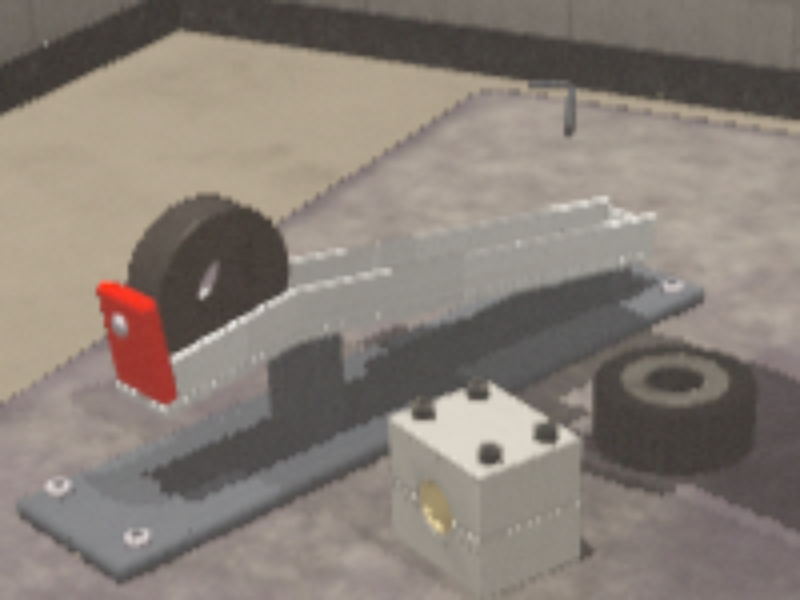

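The ring rests against the red stop and is still across three pictures. The clamp and pulley haven't moved, and the arm is clear.

```bash
python3 -c "
from h import *
print(ctrl.sign_off()); p,_=viewer.read_camera('side')"
```

```text
the job is handed in; nothing more can be done
None
the job is handed in; nothing more can be done
```

I pushed the ring up the gutter with the shut fingertips at about 48 mm/s, slowing to 24 mm/s over the crest. It rolled the last bit onto the red stop by itself. I then backed off, lifted clear and handed the job in at about 10.7 s; no verdict was reported.

**Last checks:**
- **Ring:** it stands upright against the stop and stayed within half a pixel over three pictures. Its visible blob sits about 4 px from where the seat should appear; I put that down to the stop and wall hiding part of it, but didn't check further.
- **Robot:** the fingers are well clear of the ring, and the force reading is only noise.
- **Clamp and pulley:** both matched their starting positions exactly in the side view.
- **Screw:** I didn't measure it at the end. It looked undisturbed in the wrist pictures during the push, and the arm never went near it.

**One disagreement:** two cameras showed the fingertips about 35 mm above the reported tool height. I set the height by the cameras. The fingers then passed over the lip without touching it and met the ring where planned.

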